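Find the full detergent tub by heft

TASK

One of the three identical purple tubs on the rolling shelf is still full and the other two are nearly empty: starting with the tub next to the glass jar and working along the row, lift each at least a few centimetres clear of the shelf, feel its weight for a moment and stand it back in its place. Then finish while holding the heaviest up in the gripper, upright and still, its underside well over 10 cm above the shelf, with the other two standing in their places (if the last tub is the heaviest, just keep it and raise it). Do not shift the jar, the pegs or the brush, and do not tip the tubs.

Things in the scene. Friction and masses are not known exactly. Their poses are not given: they have to be found in the camera images.
- shelf: white plastic rolling shelf, deck 290 mm (own x) by 780 mm (own y) with a rim 14 mm high; origin at the centre of the deck's upper face, on which everything stands; z up, own y runs along the row of tubs to the robot's left
- tub_left_c (a point): centre (60 mm above the underside) of the left (towards the shelf's +y) closed purple tub: box with a flat paler lid that stays shut, 76 mm long (own x), 64 mm wide (own y, grasp across this), 120 mm high (z up); the three look alike: the full one weighs 0.55 to 0.7 kg, the others 0.15 to 0.3 kg, contents may shift some mm inside. Turned up to 0.35 rad from the shelf's axes.
- tub_mid_c (a point): centre (60 mm above the underside) of the middle closed purple tub: box with a flat paler lid that stays shut, 76 mm long (own x), 64 mm wide (own y, grasp across this), 120 mm high (z up); the three look alike: the full one weighs 0.55 to 0.7 kg, the others 0.15 to 0.3 kg, contents may shift some mm inside. Turned up to 0.35 rad from the shelf's axes.
- tub_right_c (a point): centre (60 mm above the underside) of the right (towards the shelf's -y) closed purple tub: box with a flat paler lid that stays shut, 76 mm long (own x), 64 mm wide (own y, grasp across this), 120 mm high (z up); the three look alike: the full one weighs 0.55 to 0.7 kg, the others 0.15 to 0.3 kg, contents may shift some mm inside. Turned up to 0.35 rad from the shelf's axes.
- jar_c (a point): centre of the glass jar with metal cap, 64 mm across, 95 mm high; it stands at one end of the row, left or right; leave it alone
- pegs_c (a point): centre of the orange clothespeg cluster on its clip, about 60 mm across, 35 mm high, at the other end of the row; leave it alone
- brush_c (a point): centre of the aluminium brush with blue bristles, 200 mm long along own y, 36 mm wide, 32 mm high, lying behind the tubs (robot's far side); leave it alone

How it is judged:
By the outcome, as a careful person would: the job done as asked, in the order asked, and still so for the second after the job is handed in, while the arm keeps its last pose, push and grip.
It also fails if it takes over 72 s, if anything falls off the work surface, if the arm or the gripper's body presses on something with over 40 N, if the wrist force passes 120 N, or if a joint passes its speed limit or range.

ROBOT

A 7-joint arm with a two-finger parallel gripper is mounted at the origin on the work surface. World frame = base frame: x ahead of the robot, y to its left, z up, the work surface at z = 0. Lengths are in m, angles in rad, forces in N, time in s.
With the tool pointing down it reaches from about 0.4 to 0.875 m from the base axis. Payload 19.3 kg.
Tool frame: the origin (TCP) lies midway between the tips of the shut fingers; the grasp point (between the pads) lies 19 mm behind it; z points along the fingers, y is the direction in which the jaws open and shut (so a half turn about z gives the same grasp; the last joint's range is limited). The gripper opens to 85 mm and grips with 20 to 120 N. Pads are 22 mm wide; open, the fingers measure 114 mm over their backs; the gripper's body (76 mm by 85 mm) begins 54 mm behind the grasp point. The pads swing forward as they close: fully open they stand 13 mm farther back than shut.
Start: joints at [-1.243, 0.521, -0.036, 1.599, 0.021, 1.021, -0.113], TCP at [0.242, 0.576, 0.231] pointing down, gripper open.
Joint ranges: [-2.91, 2.91], [-0.3, 2.13], [-1.5, 1.42], [0.17, 2.43], [-1.26, 4.41], [0.16, 1.93], [-2.52, 2.52]. Speed limits (rad/s): [1.89, 1.89, 2.39, 2.39, 3.01, 3.01, 3.01].

INTERFACE

Orientations are given as [roll, pitch, yaw] about the fixed x, y, z axes, in that order (R = Rz(yaw) Ry(pitch) Rx(roll)).
In Python, from workcell import telemetry, cams, workorder gives the robot as it stands. The module is installed in compiled form; this text tells all that it offers.
- The arm moves only by the tool apply_moves, never from a script. Its argument "steps" is a list of rows, each a list of 4 numbers: the shift along the tool's x, y, z in cm, then the turn about the tool's z in rad. A call has exactly 10 rows; each row is the pose to reach, as a shift and turn from the pose commanded when the call began, along the tool's axes at that moment; what a row does not reach only later rows make up. A row lasts 1/12 s, in which the tool goes at most 41.7 mm and 7.16 degrees, less where a joint would pass 70% of its speed; a pose out of reach is approached as far as the arm can. A call with a gripper value outside its range is refused whole. "claw" is the closure, from 0 (fully open) to 1 (shut), set as the call begins (left out, the last holds). The fingers move at their own pace and stop on an object; "force" is the grip in N (left out, the last holds). Time passes only in rows, so rows that repeat a pose let the fingers close, or fill a call up. It gives the time, the measured TCP pose, the force and the opening at its end, in the units of the state.
- telemetry.observe(): the state, without advancing time (a new reading comes with each control period).
- cams.grab_frame(name): name is "scene" or "side" or "wrist"; returns a dict with "color" (480x640x3 uint8, red, green, blue), "mtx" (3x3 intrinsics, pixels), "k1" (the pictures are not rectified: a ray, as slopes to the right and down, at radius r is drawn at 1 + k1 r^2 times it, then the intrinsics apply), "eye" and "orientation" of the camera in the world; the wrist camera has in their place "T_tool_cam" (4x4, takes a point from camera to tool coordinates, whose origin is the TCP and whose axes are the flange's). Camera axes: x right, y down, z forward; pixel columns grow to the right and rows downward; lengths in m; the calibration is good to about 2 mm. A picture is of the moment at which its call begins: read the wrist's pose just before it. There is no depth.
- workorder.job_done(): hands the job in, once; it reports no verdict.
Trained networks look in the newest picture that a camera, given by its name, has taken for a name from the list of things; names that differ only in an ending like _2 or _b are one class to them, and where a whole thing is asked for, a point or a joint stands for the part that bears it (a point fixed in the world has none). Each returns a list of dicts, best first, with "score" (0 to 1); they miss things now and then, are a little off and sometimes report something else, mostly with a low value. They report only what shows in the picture. A call takes as long as a camera call.
- cams.find_in(camera, name): "box" ([left, top, width, height] in pixels, round what is visible of it).
- cams.pinpoint(camera, name): "uv" ([column, row] in pixels: a listed point, or the origin of a listed thing).
The state is a dict: "clock": time; "qpos": joint angles; "qd": joint speeds; "joint_efforts": joint torques, N m; "position": TCP position; "tool_rot": TCP orientation; "force": force on the tool from outside, world axes, zero at the start; "moment": the same for the moment, N m; "grip_width": finger opening in m.
Only numpy, scipy, OpenCV 4.12 (cv2) and the standard library are available. Lean on these libraries where they do the work, as an engineer would, in place of code of your own. Each camera call takes 0.05 s, during which the arm holds its last target. There are 200 camera calls.

## Working session

There is one attempt and no reset: what is moved stays moved. The work goes in short steps, Python scripts to look and compute and a tool call to move; the robot and the scene stay as the last step left them, time stands still between calls to the robot, and variables do not carry over. Pictures are saved under pics/ and viewed, about 8 in all and at most 12, crops included, and the job is handed in when it is done.

Besides the shell and the picture viewer there is one more tool, called by a JSON object that holds its "method" and its "body". apply_moves: Moves the arm, as the interface text tells. Its arguments: {"type":"object","properties":{"steps":{"type":"array"},"claw":{"type":"number"},"force":{"type":"number"}},"required":["steps"]}

```bash
mkdir -p pics
cat > h.py <<'E'
import numpy as np, cv2
from scipy.spatial.transform import Rotation as R
from workcell import telemetry, cams, workorder
def campose(f,st):
    if 'T_tool_cam' in f:
        T=np.array(f['T_tool_cam']); Rt=R.from_euler('xyz',st['tool_rot']).as_matrix()
        return np.array(st['position'])+Rt@T[:3,3], Rt@T[:3,:3]
    o=np.array(f['orientation'],float)
    Rm=o if o.shape==(3,3) else R.from_euler('xyz',o).as_matrix()
    return np.array(f['eye']),Rm
def ray(f,st,uv):
    e,Rm=campose(f,st); K=np.array(f['mtx'])
    p=cv2.undistortPoints(np.array([[uv]],float),K,np.array([f['k1'],0,0,0.]))[0,0]
    d=Rm@np.array([p[0],p[1],1]); return e,d/np.linalg.norm(d)
def at_z(f,st,uv,z):
    e,d=ray(f,st,uv); return e+d*(z-e[2])/d[2]
def proj(f,st,X):
    e,Rm=campose(f,st); r,_=cv2.Rodrigues(Rm.T)
    return cv2.projectPoints(np.array(X,float).reshape(-1,1,3),r,-Rm.T@e,np.array(f['mtx']),np.array([f['k1'],0,0,0.]))[0][:,0]
def tri(rs):
    A=np.zeros((3,3));b=np.zeros(3)
    for e,d in rs:
        P=np.eye(3)-np.outer(d,d);A+=P;b+=P@e
    x=np.linalg.solve(A,b); return x,[np.linalg.norm((np.eye(3)-np.outer(d,d))@(x-e)) for e,d in rs]
def save(f,n): cv2.imwrite('pics/'+n,f['color'][:,:,::-1])
E
python3 - <<'E'
from h import *
st=telemetry.observe(); print({k:np.round(v,3) for k,v in st.items()})
F={}
for c in ['scene','side','wrist']:
    f=cams.grab_frame(c);F[c]=f;save(f,c+'0.png')
    print(c,[ (k,np.round(f[k],3).tolist()) for k in f if k!='color'])
names=['tub_left_c','tub_mid_c','tub_right_c','jar_c','pegs_c','brush_c','shelf']
for n in names:
    rs=[]
    for c in F:
        r=cams.pinpoint(c,n)
        print(n,c,[(np.round(q['uv']).tolist(),round(q['score'],2)) for q in r[:3]])
        if r and r[0]['score']>.4: rs.append(ray(F[c],st,r[0]['uv']))
    if len(rs)>1: x,e=tri(rs);print('   ',x.round(3),np.round(e,3))
a=np.hstack([F[c]['color'] for c in ('scene','side')])
cv2.imwrite('pics/both.png',cv2.resize(a,(800,300))[:,:,::-1])
E
```

```text
{'clock': np.float64(0.0), 'qpos': array([-1.243,  0.522, -0.036,  1.6  ,  0.021,  1.021, -0.113]), 'qd': array([ 0.   ,  0.001, -0.001, -0.   ,  0.002,  0.001, -0.   ]), 'joint_efforts': array([ 0.0000e+00, -9.2710e+01,  1.9800e+00, -3.6994e+01,  1.8000e-02,
        8.0000e-03, -0.0000e+00]), 'position': array([0.242, 0.576, 0.231]), 'tool_rot': array([-3.14 ,  0.   ,  2.744]), 'force': array([-0.072, -0.166,  0.072]), 'moment': array([-0.039,  0.021, -0.054]), 'grip_width': np.float64(0.085)}
scene [('mtx', [[478.946, 0.0, 315.15], [0.0, 478.946, 236.403], [0.0, 0.0, 1.0]]), ('k1', -0.118), ('eye', [1.052, -0.455, 0.896]), ('orientation', [-2.455, 0.003, 0.748])]
side [('mtx', [[462.771, 0.0, 325.109], [0.0, 462.771, 245.921], [0.0, 0.0, 1.0]]), ('k1', -0.019), ('eye', [0.505, -0.734, 0.526]), ('orientation', [-2.118, 0.012, -0.109])]
wrist [('mtx', [[426.713, 0.0, 317.786], [0.0, 426.713, 244.188], [0.0, 0.0, 1.0]]), ('k1', -0.053), ('T_tool_cam', [[0.0, -0.954, -0.299, 0.077], [1.0, 0.0, 0.0, -0.001], [0.0, -0.299, 0.954, -0.143], [0.0, 0.0, 0.0, 1.0]])]
tub_left_c scene [([327.0
[... 164 characters left out ...]
mid_c wrist []
    [0.53 0.02 0.08] [0. 0.]
tub_right_c scene [([228.0, 262.0], 0.64)]
tub_right_c side [([288.0, 297.0], 0.97)]
tub_right_c wrist []
    [ 0.504 -0.142  0.073] [0.001 0.001]
jar_c scene [([193.0, 337.0], 0.78)]
jar_c side [([362.0, 376.0], 0.76)]
jar_c wrist []
    [ 0.591 -0.307  0.066] [0.006 0.006]
pegs_c scene [([382.0, 175.0], 0.79)]
pegs_c side [([302.0, 193.0], 0.46)]
pegs_c wrist []
    [0.556 0.333 0.034] [0. 0.]
brush_c scene [([354.0, 240.0], 0.88)]
brush_c side [([355.0, 231.0], 0.67)]
brush_c wrist []
    [0.652 0.103 0.047] [0.004 0.004]
shelf scene [([293.0, 249.0], 0.73)]
shelf side [([312.0, 266.0], 0.82)]
shelf wrist []
    [0.555 0.004 0.031] [0.001 0.001]
```

View pics/scene0.png

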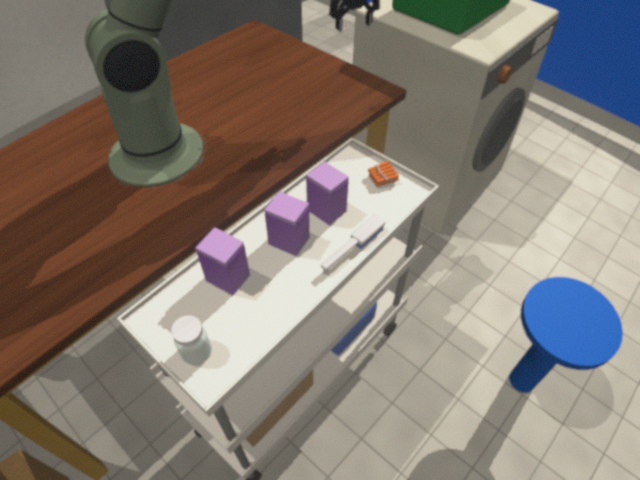

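View pics/side0.png

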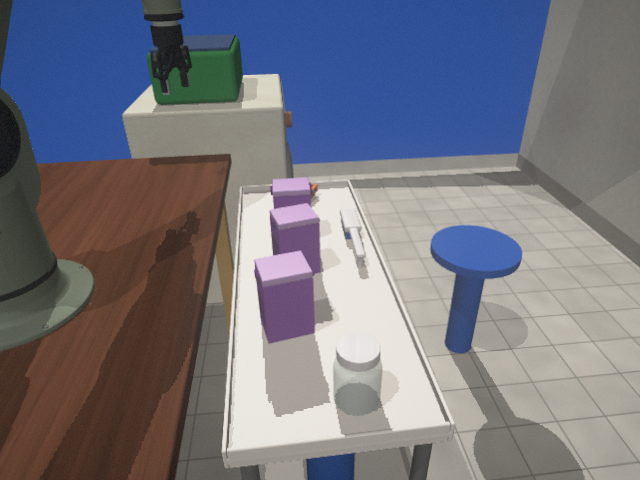

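The jar (scene 190,335) stands at the right end, so the order is right, mid, left. The pegs are at the left end. I'm going to a high overview pose above the row.

{"method": "apply_moves", "body": {"steps": [[-2, -2, -1, -0.02], [-5, -5, -2, -0.05], [-9, -9, -3, -0.1], [-12, -13, -4, -0.15], [-15, -16, -5, -0.2], [-18, -19, -6, -0.2], [-21, -22, -7, -0.25], [-24, -26, -8, -0.3], [-27, -29, -9, -0.35], [-30, -32, -10, -0.4]], "claw": 0, "force": 50}}

```text
clock: 2.03
position: [0.379, 0.2043, 0.3218]
tool_rot: [3.141, 0.0, -3.137]
force: [1.5, 0.2, 0.3]
grip_width: 0.0856
```

{"method": "apply_moves", "body": {"steps": [[-1, -3, -0.5, 0], [-2, -6, -1, 0], [-3, -10, -2, 0], [-4, -13, -2, 0], [-5, -15, -2, 0], [-5, -16.5, -2, 0], [-5, -16.5, -2, 0], [-5, -16.5, -2, 0], [-5, -16.5, -2, 0], [-5, -16.5, -2, 0]]}}

```text
clock: 2.87
position: [0.4291, 0.0422, 0.3411]
tool_rot: [3.141, -0.0, -3.138]
force: [-0.1, -0.1, 0.6]
grip_width: 0.0853
```

```bash
cat > look.py <<'E'
from h import *
st=telemetry.observe(); print(np.round(st['position'],4),np.round(st['tool_rot'],3),np.round(st['force'],2))
F={}
for c in ['scene','wrist']:
    F[c]=cams.grab_frame(c)
    if c=='wrist': save(F[c],'wrist1.png')
for n in ['tub_left_c','tub_mid_c','tub_right_c','jar_c','pegs_c']:
    rs=[]
    for c in F:
        r=cams.pinpoint(c,n)
        print(n,c,[(np.round(q['uv']).tolist(),round(q['score'],2)) for q in r[:2]])
        if r and r[0]['score']>.4: rs.append(ray(F[c],st,r[0]['uv']))
    if len(rs)>1: x,e=tri(rs);print('   ',x.round(3),np.round(e,3))
f=F['wrist'];im=f['color']
hsv=cv2.cvtColor(im,cv2.COLOR_RGB2HSV)
m=((hsv[...,0]>125)&(hsv[...,0]<160)&(hsv[...,1]>50))
v=hsv[...,2][m]; print('V pct',np.percentile(v,[5,25,50,75,95]))
t,_=cv2.threshold(v.reshape(-1,1),0,255,cv2.THRESH_OTSU);print('otsu',t)
lid=(m&(hsv[...,2]>t)).astype(np.uint8)
lid=cv2.morphologyEx(lid,cv2.MORPH_OPEN,np.ones((3,3)))
for k in cv2.findContours(lid,cv2.RETR_EXTERNAL,cv2.CHAIN_APPROX_NONE)[0]:
    if cv2.contourArea(k)<600: continue
    P=np.array([at_z(f,st,p[0].astype(float),0.137)[:2] for p in k])
    r=cv2.minAreaRect((P*1000).astype(np.float32)); b=cv2.boxPoints(r)
    e=b[1]-b[0],b[2]-b[1]; l=max(e,key=np.linalg.norm)
    a=np.arctan2(l[1],l[0]); a=(a+np.pi/2)%np.pi-np.pi/2
    print('lid c',np.round(r[0],1),'size',np.round(r[1],1),'long-axis yaw',round(a,3))
E
python3 look.py
```

```text
[0.4291 0.0422 0.3411] [ 3.141 -0.    -3.138] [-0.14 -0.1   0.57]
tub_left_c scene [([193.0, 339.0], 0.49)]
tub_left_c wrist []
tub_mid_c scene [([286.0, 226.0], 0.69), ([324.0, 195.0], 0.65)]
tub_mid_c wrist []
tub_right_c scene [([223.0, 260.0], 0.96)]
tub_right_c wrist []
jar_c scene [([192.0, 338.0], 0.9)]
jar_c wrist [([4.0, 329.0], 0.76)]
    [ 0.585 -0.308  0.069] [0.003 0.003]
pegs_c scene [([381.0, 172.0], 0.68)]
pegs_c wrist [([573.0, 297.0], 0.69)]
    [0.552 0.333 0.044] [0.001 0.001]
V pct [ 70.  99. 163. 189. 191.]
otsu 136.0
lid c [524.1 151. ] size [61.4 73.8] long-axis yaw -0.003
lid c [523.2  19.6] size [74.8 64.2] long-axis yaw 0.259
lid c [ 498.9 -148.3] size [76.1 65.1] long-axis yaw 0.212
```

View pics/wrist1.png

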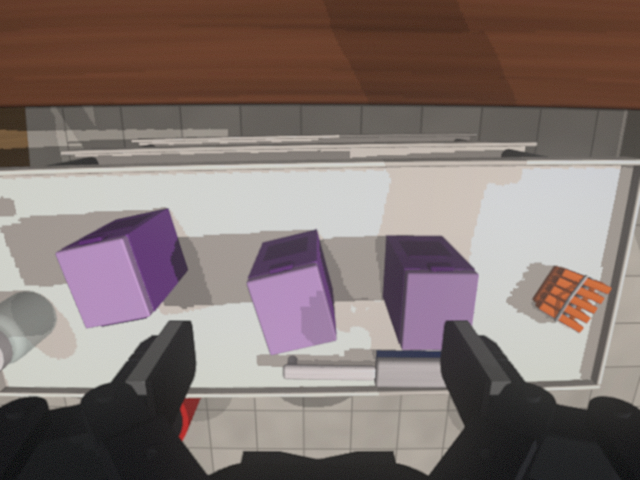

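The wrist picture shows the three lids clear of each other, at about (105,280), (292,310) and (430,305). The lid sizes come out at 76x64, so the 0.137 lid height is right. The jar is at the left edge and the pegs at (573,297). Next I go above the right tub.

{"method": "apply_moves", "body": {"steps": [[-0.5, -1.5, 1, -0.02], [-1.5, -4, 2, -0.05], [-2.5, -7, 3.5, -0.1], [-3.5, -10, 5, -0.15], [-5, -13, 6.5, -0.2], [-6, -16, 8, -0.21], [-6.5, -18, 9, -0.21], [-7, -19, 10, -0.21], [-7, -19, 10, -0.21], [-7, -19, 10, -0.21]]}}

```text
clock: 4.3
position: [0.4994, -0.1486, 0.2407]
tool_rot: [3.141, -0.001, -2.93]
force: [1.2, 0.5, 0.1]
grip_width: 0.0855
```

```bash
cat > near.py <<'E'
from h import *
import sys
st=telemetry.observe(); f=cams.grab_frame('wrist'); save(f,sys.argv[1])
print(np.round(st['position'],4),np.round(st['tool_rot'],3),np.round(st['force'],2))
hsv=cv2.cvtColor(f['color'],cv2.COLOR_RGB2HSV)
m=((hsv[...,0]>125)&(hsv[...,0]<160)&(hsv[...,1]>50)&(hsv[...,2]>136)).astype(np.uint8)
m=cv2.morphologyEx(m,cv2.MORPH_OPEN,np.ones((3,3)))
Rt=R.from_euler('xyz',st['tool_rot']).as_matrix()
for k in cv2.findContours(m,cv2.RETR_EXTERNAL,cv2.CHAIN_APPROX_NONE)[0]:
    if cv2.contourArea(k)<600: continue
    P=np.array([at_z(f,st,p[0].astype(float),0.137)[:2] for p in k])
    r=cv2.minAreaRect((P*1000).astype(np.float32)); b=cv2.boxPoints(r)
    l=max((b[1]-b[0],b[2]-b[1]),key=np.linalg.norm)
    a=np.arctan2(l[1],l[0]); a=(a+np.pi/2)%np.pi-np.pi/2
    d=Rt.T@(np.array([r[0][0]/1000,r[0][1]/1000,.137])-st['position'])
    dy=(a-(st['tool_rot'][2]+np.pi)+np.pi/2)%np.pi-np.pi/2
    print('lid',np.round(r[0],1),np.round(r[1],1),'yaw',round(a,3),'tool shift cm',np.round(d*100,2),'turn',round(-dy,3),'px',k[:,0].min(0),k[:,0].max(0))
E
python3 near.py w2.png
```

```text
[ 0.4994 -0.1486  0.2407] [ 3.141e+00 -1.000e-03 -2.930e+00] [1.23 0.51 0.09]
lid [523.6  20.7] [74.2 62.1] yaw 0.249 tool shift cm [-5.93 16.04 10.37] turn -0.038 px [515 278] [615 379]
lid [ 498.8 -148.4] [74.1 62.9] yaw 0.211 tool shift cm [ 0.04  0.03 10.37] turn -0.0 px [266 183] [372 300]
```

Centred. Descend about 14.5 cm (TCP to 0.095), then close.

{"method": "apply_moves", "body": {"steps": [[0, 0, 1, 0], [0, 0, 3, 0], [0, 0, 5.5, 0], [0, 0, 8, 0], [0, 0, 10.5, 0], [0, 0, 12.5, 0], [0, 0, 13.5, 0], [0, 0, 14.2, 0], [0, 0, 14.5, 0], [0, 0, 14.5, 0]]}}

```text
clock: 5.18
position: [0.4999, -0.1483, 0.0963]
tool_rot: [-3.142, 0.0, -2.929]
force: [0.5, -0.0, -0.7]
grip_width: 0.0853
```

{"method": "apply_moves", "body": {"steps": [[0, 0, 0, 0], [0, 0, 0, 0], [0, 0, 0, 0], [0, 0, 0, 0], [0, 0, 0, 0], [0, 0, 0, 0], [0, 0, 0, 0], [0, 0, 0, 0], [0, 0, 0, 0], [0, 0, 0, 0]], "claw": 1, "force": 60}}

```text
clock: 6.02
position: [0.5002, -0.1484, 0.0972]
tool_rot: [-3.141, 0.002, -2.929]
force: [-1.2, 1.5, 9.1]
grip_width: 0.0634
```

{"method": "apply_moves", "body": {"steps": [[0, 0, -0.3, 0], [0, 0, -1, 0], [0, 0, -2, 0], [0, 0, -3.2, 0], [0, 0, -4.5, 0], [0, 0, -5.5, 0], [0, 0, -6.4, 0], [0, 0, -6.8, 0], [0, 0, -7, 0], [0, 0, -7, 0]]}}

```text
clock: 6.85
position: [0.4997, -0.1484, 0.1663]
tool_rot: [-3.141, 0.0, -2.929]
force: [-0.9, -0.3, -5.8]
grip_width: 0.0636
```

{"method": "apply_moves", "body": {"steps": [[0, 0, 0, 0], [0, 0, 0, 0], [0, 0, 0, 0], [0, 0, 0, 0], [0, 0, 0, 0], [0, 0, 0, 0], [0, 0, 0, 0], [0, 0, 0, 0], [0, 0, 0, 0], [0, 0, 0, 0]]}}

```text
clock: 7.68
position: [0.4997, -0.1485, 0.1661]
tool_rot: [-3.142, 0.0, -2.929]
force: [0.1, -0.5, -5.7]
grip_width: 0.0634
```

```bash
cat > feel.py <<'E'
from h import *
import sys
F=[]
for i in range(4):
    f=cams.grab_frame('side'); s=telemetry.observe(); F.append(s['force'])
save(f,sys.argv[1]); print(np.round(F,2).tolist(),np.mean(F,0).round(2),np.round(s['moment'],2),s['position'],s['tool_rot'],s['clock'],np.round(s['joint_efforts'],2))
E
python3 feel.py s3.png
```

```text
[[0.53, -0.57, -6.06], [-0.19, 0.26, -6.07], [0.53, 0.03, -5.67], [-0.07, 0.88, -4.96]] [ 0.2   0.15 -5.69] [ 0.03 -0.02  0.01] [ 0.49970683 -0.14845887  0.16613768] [-3.14155815e+00  7.00282316e-05 -2.92940541e+00] 7.8833 [ 1.000e-02 -7.855e+01  7.980e+00 -3.098e+01  2.000e-02  1.000e-02
 -0.000e+00]
```

View pics/s3.png

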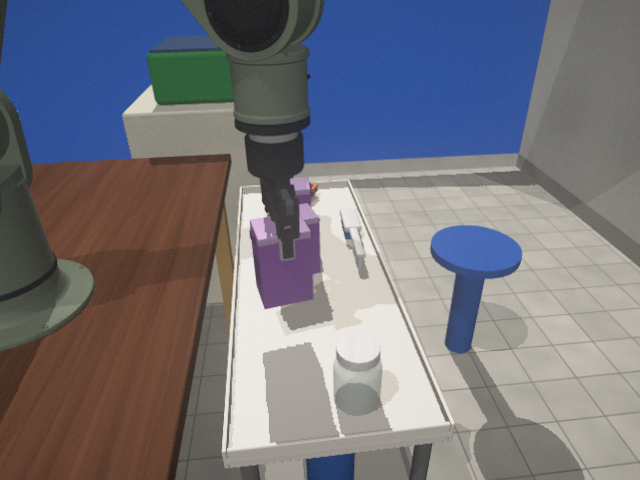

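Side view: the tub is lifted clear and upright (284,260), with the jar untouched. It weighs about 5.7 N (0.58 kg), which points to the full one. Putting it back.

{"method": "apply_moves", "body": {"steps": [[0, 0, 0.5, 0], [0, 0, 1.5, 0], [0, 0, 2.7, 0], [0, 0, 3.9, 0], [0, 0, 5, 0], [0, 0, 5.8, 0], [0, 0, 6.3, 0], [0, 0, 6.6, 0], [0, 0, 6.8, 0], [0, 0, 6.9, 0]]}}

```text
clock: 8.72
position: [0.4998, -0.1485, 0.0972]
tool_rot: [-3.142, 0.0, -2.93]
force: [-6.5, 2.5, 18.3]
grip_width: 0.0638
```

```bash
python3 -c "
from h import *
s=telemetry.observe();print(s['position'],s['force'])"
```

```text
[ 0.49978183 -0.14849046  0.09718792] [-6.45644042  2.52296859 18.31533136]
```

{"method": "apply_moves", "body": {"steps": [[0, 0, -0.1, 0], [0, 0, -0.1, 0], [0, 0, -0.1, 0], [0, 0, -0.1, 0], [0, 0, -0.1, 0], [0, 0, -0.1, 0], [0, 0, -0.1, 0], [0, 0, -0.1, 0], [0, 0, -0.1, 0], [0, 0, -0.1, 0]], "claw": 0}}

```text
clock: 9.55
position: [0.4997, -0.1485, 0.0981]
tool_rot: [-3.142, -0.0, -2.929]
force: [-1.3, 0.0, -0.2]
grip_width: 0.0856
```

{"method": "apply_moves", "body": {"steps": [[0, 0, -0.5, 0], [0, 0, -2, 0], [0, 0, -4, 0], [0, 0, -7, 0], [0, 0, -10, 0], [0, 0, -12.5, 0], [0, 0, -14, 0], [0, 0, -14.4, 0], [0, 0, -14.4, 0], [0, 0, -14.4, 0]]}}

```text
clock: 10.38
position: [0.4994, -0.1483, 0.2416]
tool_rot: [3.141, -0.0, -2.929]
force: [0.1, 0.0, -0.6]
grip_width: 0.0852
```

```bash
python3 near.py w4.png
```

```text
[ 0.4994 -0.1483  0.2416] [ 3.141 -0.    -2.929] [ 0.12  0.01 -0.62]
lid [523.8  20.7] [74.4 62. ] yaw 0.251 tool shift cm [-5.95 16.   10.46] turn -0.039 px [514 278] [614 378]
lid [ 498.3 -148.5] [74.9 62.9] yaw 0.213 tool shift cm [ 0.11  0.   10.46] turn -0.0 px [265 181] [372 299]
```

Back in place. Now above the middle tub.

{"method": "apply_moves", "body": {"steps": [[-0.3, 1, 0, 0], [-1.2, 3, 0, -0.01], [-2.2, 6, 0, -0.02], [-3.3, 9, 0, -0.03], [-4.5, 12, 0, -0.04], [-5.3, 14.3, 0, -0.04], [-5.8, 15.6, 0, -0.04], [-5.9, 16, 0, -0.04], [-5.9, 16, 0, -0.04], [-5.9, 16, 0, -0.04]]}}

```text
clock: 11.27
position: [0.5233, 0.0199, 0.2416]
tool_rot: [-3.141, -0.001, -2.89]
force: [1.3, -0.4, -0.4]
grip_width: 0.0853
```

```bash
python3 near.py w5.png
```

```text
[0.5233 0.0199 0.2416] [-3.141e+00 -1.000e-03 -2.890e+00] [ 1.29 -0.45 -0.4 ]
lid [524.2 152.1] [61.4 74.6] yaw -0.002 tool shift cm [-3.39 12.78 10.46] turn 0.254 px [462 230] [583 353]
lid [523.6  19.1] [75.1 63. ] yaw 0.253 tool shift cm [-0.02 -0.08 10.46] turn -0.001 px [264 183] [370 301]
lid [ 486.2 -149.9] [51.8 60.2] yaw -1.37 tool shift cm [  7.81 -15.52  10.48] turn -1.52 px [ 0 65] [100 160]
```

{"method": "apply_moves", "body": {"steps": [[0, -0.1, 1, 0], [0, -0.1, 3, 0], [0, -0.1, 5.5, 0], [0, -0.1, 8, 0], [0, -0.1, 10.5, 0], [0, -0.1, 12.5, 0], [0, -0.1, 13.5, 0], [0, -0.1, 14.2, 0], [0, -0.1, 14.4, 0], [0, -0.1, 14.4, 0]]}}

```text
clock: 12.15
position: [0.524, 0.0191, 0.0982]
tool_rot: [-3.141, 0.0, -2.89]
force: [0.3, 0.3, -0.1]
grip_width: 0.0851
```

{"method": "apply_moves", "body": {"steps": [[0, 0, 0, 0], [0, 0, 0, 0], [0, 0, 0, 0], [0, 0, 0, 0], [0, 0, 0, 0], [0, 0, 0, 0], [0, 0, 0, 0], [0, 0, 0, 0], [0, 0, 0, 0], [0, 0, 0, 0]], "claw": 1, "force": 60}}

```text
clock: 12.98
position: [0.5244, 0.0195, 0.0992]
tool_rot: [-3.142, 0.002, -2.889]
force: [-1.7, 0.1, 7.3]
grip_width: 0.0632
```

{"method": "apply_moves", "body": {"steps": [[0, 0, -0.3, 0], [0, 0, -1, 0], [0, 0, -2, 0], [0, 0, -3.2, 0], [0, 0, -4.5, 0], [0, 0, -5.5, 0], [0, 0, -6.4, 0], [0, 0, -6.8, 0], [0, 0, -7, 0], [0, 0, -7, 0]]}}

```text
clock: 13.82
position: [0.524, 0.0194, 0.1684]
tool_rot: [-3.142, 0.0, -2.889]
force: [0.8, -0.0, -2.4]
grip_width: 0.0635
```

{"method": "apply_moves", "body": {"steps": [[0, 0, 0, 0], [0, 0, 0, 0], [0, 0, 0, 0], [0, 0, 0, 0], [0, 0, 0, 0], [0, 0, 0, 0], [0, 0, 0, 0], [0, 0, 0, 0], [0, 0, 0, 0], [0, 0, 0, 0]]}}

```text
clock: 14.65
position: [0.5239, 0.0194, 0.1681]
tool_rot: [-3.142, -0.0, -2.889]
force: [-0.4, -0.1, -2.5]
grip_width: 0.0632
```

```bash
python3 feel.py s6.png
```

```text
[[0.3, -0.86, -2.06], [0.69, -0.03, -3.41], [0.17, 0.68, -1.74], [0.25, 0.07, -0.88]] [ 0.35 -0.03 -2.02] [ 0.01 -0.01 -0.02] [0.52387729 0.01940019 0.16810442] [-3.14158303e+00 -5.47282611e-05 -2.88941059e+00] 14.85 [-0.000e+00 -7.764e+01  6.890e+00 -3.037e+01  2.000e-02  0.000e+00
  0.000e+00]
```

Light, about 2.1 N. Back down.

{"method": "apply_moves", "body": {"steps": [[0, 0, 0.5, 0], [0, 0, 1.5, 0], [0, 0, 2.7, 0], [0, 0, 3.9, 0], [0, 0, 5, 0], [0, 0, 5.8, 0], [0, 0, 6.3, 0], [0, 0, 6.6, 0], [0, 0, 6.8, 0], [0, 0, 6.9, 0]]}}

```text
clock: 15.68
position: [0.524, 0.0194, 0.0992]
tool_rot: [-3.142, 0.0, -2.889]
force: [-8.6, 1.7, 22.7]
grip_width: 0.0633
```

{"method": "apply_moves", "body": {"steps": [[0, 0, -0.1, 0], [0, 0, -0.1, 0], [0, 0, -0.1, 0], [0, 0, -0.1, 0], [0, 0, -0.1, 0], [0, 0, -0.1, 0], [0, 0, -0.1, 0], [0, 0, -0.1, 0], [0, 0, -0.1, 0], [0, 0, -0.1, 0]], "claw": 0}}

```text
clock: 16.52
position: [0.5239, 0.0194, 0.1001]
tool_rot: [-3.142, -0.0, -2.889]
force: [0.5, -0.2, -0.2]
grip_width: 0.0855
```

{"method": "apply_moves", "body": {"steps": [[0, 0, -0.5, 0], [0, 0, -2, 0], [0, 0, -4, 0], [0, 0, -7, 0], [0, 0, -10, 0], [0, 0, -12.5, 0], [0, 0, -14, 0], [0, 0, -14.4, 0], [0, 0, -14.4, 0], [0, 0, -14.4, 0]]}}

```text
clock: 17.35
position: [0.5236, 0.0195, 0.2436]
tool_rot: [3.142, -0.001, -2.889]
force: [-0.3, 0.4, 0.1]
grip_width: 0.0855
```

```bash
python3 near.py w7.png
```

```text
[0.5236 0.0195 0.2436] [ 3.142e+00 -1.000e-03 -2.889e+00] [-0.26  0.36  0.11]
lid [524.1 152. ] [61.4 74.5] yaw -0.002 tool shift cm [-3.37 12.82 10.66] turn 0.255 px [461 229] [583 351]
lid [523.4  19. ] [74.9 63. ] yaw 0.253 tool shift cm [ 0.02 -0.04 10.66] turn -0.0 px [265 182] [371 299]
lid [ 486.5 -150.9] [51.9 61.8] yaw -1.359 tool shift cm [  7.84 -15.57  10.66] turn -1.531 px [ 0 65] [103 159]
```

{"method": "apply_moves", "body": {"steps": [[-0.2, 1, 0, 0.02], [-0.7, 3, 0, 0.06], [-1.3, 5.5, 0, 0.1], [-2, 8, 0, 0.15], [-2.7, 10.5, 0, 0.2], [-3.1, 12, 0, 0.24], [-3.4, 12.8, 0, 0.255], [-3.4, 12.8, 0, 0.255], [-3.4, 12.8, 0, 0.255], [-3.4, 12.8, 0, 0.255]]}}

```text
clock: 18.23
position: [0.5247, 0.1507, 0.2435]
tool_rot: [-3.141, -0.001, 3.139]
force: [0.1, -0.4, 0.2]
grip_width: 0.0856
```

```bash
python3 near.py w8.png
```

```text
[0.5247 0.1507 0.2435] [-3.141e+00 -1.000e-03  3.139e+00] [ 0.12 -0.38  0.18]
lid [554.9  25.9] [16.2 64.5] yaw -1.439 tool shift cm [ -3.07 -12.47  10.66] turn 1.436 px [ 74 274] [172 305]
lid [524.2 150.5] [62.4 74.2] yaw -0.004 tool shift cm [ 0.04 -0.02 10.65] turn 0.001 px [266 182] [372 298]
lid [508.7  14.3] [44.6 63.7] yaw -1.316 tool shift cm [  1.55 -13.63  10.67] turn 1.313 px [ 36 171] [155 244]
```

{"method": "apply_moves", "body": {"steps": [[0, 0, 1, 0], [0, 0, 3, 0], [0, 0, 5.5, 0], [0, 0, 8, 0], [0, 0, 10.5, 0], [0, 0, 12.5, 0], [0, 0, 13.5, 0], [0, 0, 14.2, 0], [0, 0, 14.4, 0], [0, 0, 14.4, 0]]}}

```text
clock: 19.12
position: [0.5251, 0.1516, 0.1003]
tool_rot: [-3.142, 0.0, 3.138]
force: [-0.6, 0.1, 0.3]
grip_width: 0.0858
```

{"method": "apply_moves", "body": {"steps": [[0, 0, 0, 0], [0, 0, 0, 0], [0, 0, 0, 0], [0, 0, 0, 0], [0, 0, 0, 0], [0, 0, 0, 0], [0, 0, 0, 0], [0, 0, 0, 0], [0, 0, 0, 0], [0, 0, 0, 0]], "claw": 1, "force": 60}}

```text
clock: 19.95
position: [0.5255, 0.1518, 0.1013]
tool_rot: [3.141, 0.002, 3.139]
force: [-1.1, -2.0, 7.9]
grip_width: 0.0634
```

{"method": "apply_moves", "body": {"steps": [[0, 0, -0.3, 0], [0, 0, -1, 0], [0, 0, -2, 0], [0, 0, -3.2, 0], [0, 0, -4.5, 0], [0, 0, -5.5, 0], [0, 0, -6.4, 0], [0, 0, -6.8, 0], [0, 0, -7, 0], [0, 0, -7, 0]]}}

```text
clock: 20.78
position: [0.5249, 0.1519, 0.1703]
tool_rot: [3.141, 0.0, 3.139]
force: [0.1, -0.1, -2.2]
grip_width: 0.0633
```

{"method": "apply_moves", "body": {"steps": [[0, 0, 0, 0], [0, 0, 0, 0], [0, 0, 0, 0], [0, 0, 0, 0], [0, 0, 0, 0], [0, 0, 0, 0], [0, 0, 0, 0], [0, 0, 0, 0], [0, 0, 0, 0], [0, 0, 0, 0]]}}

```text
clock: 21.62
position: [0.5249, 0.1519, 0.1701]
tool_rot: [3.142, 0.0, 3.139]
force: [0.4, -0.8, -1.6]
grip_width: 0.0632
```

```bash
python3 feel.py s9.png
```

```text
[[-0.52, -0.69, -1.58], [0.65, -0.63, -1.05], [0.07, -0.36, -2.13], [0.09, -0.54, -0.95]] [ 0.07 -0.55 -1.43] [ 0.02  0.   -0.04] [0.52488353 0.15183487 0.17011581] [-3.14155028e+00 -1.74295353e-05  3.13879808e+00] 21.8167 [-0.000e+00 -8.109e+01  7.850e+00 -3.110e+01  2.000e-02  0.000e+00
  0.000e+00]
```

Left is light too (about 1.6 N), so the right tub is the full one. I put this one back and return to the right.

{"method": "apply_moves", "body": {"steps": [[0, 0, 0.5, 0], [0, 0, 1.5, 0], [0, 0, 2.7, 0], [0, 0, 3.9, 0], [0, 0, 5, 0], [0, 0, 5.8, 0], [0, 0, 6.3, 0], [0, 0, 6.6, 0], [0, 0, 6.8, 0], [0, 0, 6.9, 0]]}}

```text
clock: 22.65
position: [0.525, 0.1518, 0.1012]
tool_rot: [3.142, 0.0, 3.139]
force: [-4.8, -2.3, 17.8]
grip_width: 0.0632
```

{"method": "apply_moves", "body": {"steps": [[0, 0, -0.1, 0], [0, 0, -0.1, 0], [0, 0, -0.1, 0], [0, 0, -0.1, 0], [0, 0, -0.1, 0], [0, 0, -0.1, 0], [0, 0, -0.1, 0], [0, 0, -0.1, 0], [0, 0, -0.1, 0], [0, 0, -0.1, 0]], "claw": 0}}

```text
clock: 23.48
position: [0.5249, 0.1519, 0.1021]
tool_rot: [-3.142, -0.0, 3.139]
force: [-0.1, 0.6, 0.1]
grip_width: 0.0853
```

{"method": "apply_moves", "body": {"steps": [[0, 0, -0.5, 0], [0, 0, -2, 0], [0, 0, -4, 0], [0, 0, -7, 0], [0, 0, -10, 0], [0, 0, -12.5, 0], [0, 0, -14, 0], [0, 0, -14.4, 0], [0, 0, -14.4, 0], [0, 0, -14.4, 0]]}}

```text
clock: 24.32
position: [0.5246, 0.1518, 0.2455]
tool_rot: [-3.141, -0.001, 3.139]
force: [0.3, -0.0, -0.5]
grip_width: 0.0851
```

```bash
python3 near.py w10.png
```

```text
[0.5246 0.1518 0.2455] [-3.141e+00 -1.000e-03  3.139e+00] [ 0.31 -0.02 -0.51]
lid [554.6  25.9] [16.2 64.4] yaw -1.428 tool shift cm [ -3.04 -12.58  10.85] turn 1.425 px [ 74 273] [171 304]
lid [524.1 150.4] [62.6 74.7] yaw -0.003 tool shift cm [ 0.04 -0.14 10.85] turn 0.0 px [265 181] [369 297]
lid [508.7  14.4] [44.7 63.7] yaw -1.318 tool shift cm [  1.54 -13.74  10.86] turn 1.316 px [ 36 171] [155 243]
```

{"method": "apply_moves", "body": {"steps": [[0.1, -1, 0, 0], [0.3, -3, 0, -0.02], [0.6, -6.5, 0, -0.05], [0.9, -10, 0, -0.08], [1.2, -14, 0, -0.1], [1.6, -18, 0, -0.13], [1.9, -22, 0, -0.16], [2.2, -26, 0, -0.19], [2.4, -29, 0, -0.21], [2.5, -30, 0, -0.215]]}}

```text
clock: 25.2
position: [0.4972, -0.1537, 0.2456]
tool_rot: [-3.14, -0.002, -2.934]
force: [-0.6, -0.4, 0.6]
grip_width: 0.0852
```

```bash
sleep 0; python3 near.py w11.png; python3 near.py w12.png
```

```text
[ 0.4972 -0.1537  0.2456] [-3.140e+00 -2.000e-03 -2.934e+00] [-0.59 -0.39  0.55]
lid [523.4  20.6] [74.2 62. ] yaw 0.25 tool shift cm [-6.18 16.53 10.82] turn -0.042 px [518 279] [617 378]
lid [ 498.3 -148.5] [74.5 62.9] yaw 0.209 tool shift cm [-0.23  0.51 10.86] turn -0.001 px [275 186] [379 301]
[ 0.4972 -0.1535  0.2455] [-3.140e+00 -2.000e-03 -2.934e+00] [-1.63 -1.56 -0.52]
lid [523.4  20.6] [74.3 62. ] yaw 0.247 tool shift cm [-6.16 16.51 10.82] turn -0.04 px [518 278] [617 378]
lid [ 498.4 -148.5] [74.5 62.9] yaw 0.208 tool shift cm [-0.23  0.48 10.85] turn -0.001 px [274 186] [379 301]
```

{"method": "apply_moves", "body": {"steps": [[0, 0, 0.5, 0], [0, 0, 1, 0], [0, 0, 2, 0], [0, 0, 3, 0], [0, 0, 4, 0], [0, 0, 4, 0], [0, 0, 4, 0], [0, 0, 4, 0], [0, 0, 4, 0], [0, 0, 4, 0]]}}

```text
clock: 26.13
position: [0.4993, -0.1481, 0.2065]
tool_rot: [-3.141, 0.001, -2.93]
force: [-0.8, 0.4, 0.2]
grip_width: 0.0853
```

```bash
python3 near.py w13.png
```

```text
[ 0.4993 -0.1481  0.2065] [-3.141e+00  1.000e-03 -2.930e+00] [-0.84  0.42  0.23]
lid [521.2  20.7] [71.9 60.8] yaw 0.293 tool shift cm [-5.69 16.05  6.95] turn -0.081 px [541 301] [639 406]
lid [ 498.2 -148.5] [74.5 63. ] yaw 0.212 tool shift cm [ 0.12 -0.01  6.95] turn -0.0 px [257 192] [380 325]
```

{"method": "apply_moves", "body": {"steps": [[0, 0, 1, 0], [0, 0, 3, 0], [0, 0, 5, 0], [0, 0, 7, 0], [0, 0, 9, 0], [0, 0, 10, 0], [0, 0, 10.6, 0], [0, 0, 10.9, 0], [0, 0, 10.9, 0], [0, 0, 10.9, 0]]}}

```text
clock: 27.02
position: [0.4994, -0.1483, 0.0977]
tool_rot: [-3.141, 0.001, -2.93]
force: [-0.0, -0.8, 0.5]
grip_width: 0.0854
```

{"method": "apply_moves", "body": {"steps": [[0, 0, 0, 0], [0, 0, 0, 0], [0, 0, 0, 0], [0, 0, 0, 0], [0, 0, 0, 0], [0, 0, 0, 0], [0, 0, 0, 0], [0, 0, 0, 0], [0, 0, 0, 0], [0, 0, 0, 0]], "claw": 1, "force": 60}}

```text
clock: 27.85
position: [0.4994, -0.1481, 0.098]
tool_rot: [-3.141, 0.001, -2.929]
force: [-3.1, 0.9, 10.3]
grip_width: 0.0636
```

{"method": "apply_moves", "body": {"steps": [[0, 0, -0.3, 0], [0, 0, -1, 0], [0, 0, -2.5, 0], [0, 0, -4.5, 0], [0, 0, -6.5, 0], [0, 0, -9, 0], [0, 0, -11.5, 0], [0, 0, -14, 0], [0, 0, -16, 0], [0, 0, -17, 0]]}}

```text
clock: 28.68
position: [0.4994, -0.1483, 0.2699]
tool_rot: [-3.141, 0.003, -2.93]
force: [1.3, -0.0, -5.3]
grip_width: 0.0633
```

{"method": "apply_moves", "body": {"steps": [[0, 0, -0.5, 0], [0, 0, -0.8, 0], [0, 0, -1, 0], [0, 0, -1, 0], [0, 0, -1, 0], [0, 0, -1, 0], [0, 0, -1, 0], [0, 0, -1, 0], [0, 0, -1, 0], [0, 0, -1, 0]]}}

```text
clock: 29.52
position: [0.499, -0.1481, 0.277]
tool_rot: [3.142, -0.0, -2.929]
force: [1.1, -0.0, -4.6]
grip_width: 0.0636
```

```bash
python3 feel.py s14.png; python3 -c "
from h import *
F={c:cams.grab_frame(c) for c in ('scene','side')};save(F['scene'],'c14.png')
for n in ['jar_c','pegs_c','brush_c']:
    print(n,[[np.round(q['uv']).tolist() for q in cams.pinpoint(c,n)[:1]] for c in F])"
```

```text
[[0.69, -0.91, -5.84], [0.23, -0.04, -5.64], [0.02, 0.27, -5.46], [0.69, 0.8, -6.28]] [ 0.41  0.03 -5.8 ] [ 0.01 -0.02 -0.06] [ 0.49904316 -0.14809746  0.27711337] [-3.14156790e+00  5.39025111e-06 -2.92945171e+00] 29.7167 [ 1.000e-02 -6.959e+01  6.620e+00 -3.858e+01  2.000e-02  0.000e+00
  0.000e+00]
jar_c [[[193.0, 339.0]], [[358.0, 370.0]]]
pegs_c [[[379.0, 173.0]], [[300.0, 191.0]]]
brush_c [[[354.0, 240.0]], [[352.0, 233.0]]]
```

View pics/s14.png

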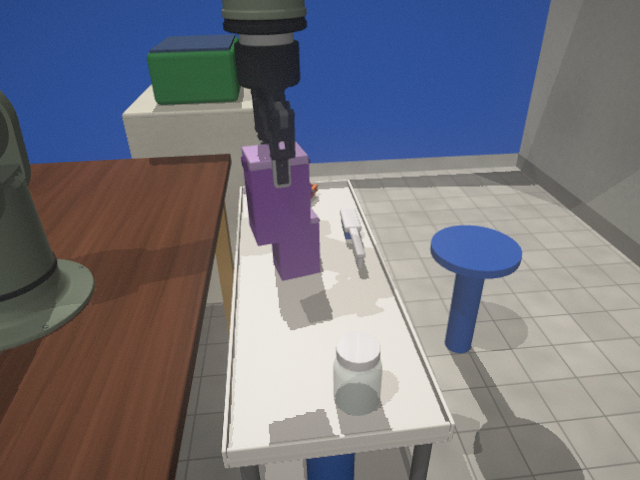

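View pics/c14.png

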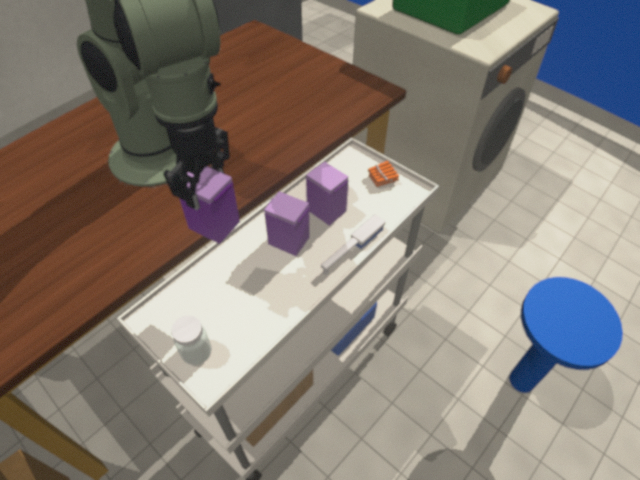

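The heavy tub hangs upright in the gripper (scene 212,205), about 18 cm up. The mid and left tubs stand in place (288,225 and 327,193), and the jar, pegs and brush haven't moved. Handing in.

```bash
python3 -c "
from workcell import workorder
print(workorder.job_done())"
```

```text
the job is handed in; nothing more can be done
None
```

I lifted all three tubs in order from the jar: right, middle, left. Each went about 7 cm up, was weighed, and was stood back in its place. The right tub is the full one, so I picked it up again and handed in with it held upright and still, its underside about 18 cm above the shelf, at about 30 s on the clock.

| Tub | Weight felt | Estimated mass |
|---|---|---|
| Right | about 5.7 N (5.8 N on the second lift) | about 0.58 kg |
| Middle | about 2.1 N | about 0.21 kg |
| Left | about 1.5 N | about 0.15 kg |

**Last checks:** the wrist camera put each tub's lid within about 1 mm of where it started once the tub was back down. The final scene and side pictures showed the middle and left tubs standing, and the jar, pegs and brush where they were at the start. The networks' points for those three agreed to within 6 pixels. Setting the tubs down pressed lightly, with the wrist reading at most about 23 N. None of the checks failed.

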